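# Top up the bead bath and hold in its cut-out reset

### The arm

A 6-joint arm with a two-finger parallel gripper is mounted at the origin on a cart in front of the work surface, level with it; the furniture and walls round the work are solid. World frame = base frame: x ahead of the robot, y to its left, z up, the work surface at z = 0. Lengths are in mm, angles in rad, forces in N, time in s.
With the tool pointing down it reaches from about 350 to 975 mm from the base axis. Payload 7.1 kg.
Tool frame: the origin (TCP) lies at the very end of the fingers, on their centre line; the grasp point (between the pads) lies 19 mm behind it; z points along the fingers, y is the line along which they close (so a half turn about z gives the same grasp; the last joint's range is limited). The gripper opens to 88 mm and grips with 3 to 60 N. Pads are 20 mm wide; open, the fingers measure 115 mm over their backs; the gripper's body (75 mm by 178 mm) begins 61 mm behind the grasp point.
Start: joints at [1.286, 0.423, 1.63, -0, 1.089, -0.019], TCP at [164.144, 603.043, 222.675] pointing down, gripper open.
Joint ranges: [-3, 3], [-0.9, 2.11], [0.09, 2.58], [-1.31, 4.45], [0.11, 2.69], [-2.54, 2.54]. Speed limits (rad/s): [2.39, 2.39, 3.01, 3.14, 3.14, 3.14].

### API

Orientations are given as a rotation vector (axis times angle).
In Python, from workcell import * gives the robot as it stands.
- The arm moves only by the tool step_arm, never from a script. Its argument "deltas" is a list of rows, each a list of 3 entries, a list of its own where there are three numbers: the shift along the tool's x, y, z in units of 300 mm (1.0 is 300 mm), then the turn, a rotation vector about the tool's x, y, z in units of 1.5 rad (1.0 is 1.5 rad), then the gripper command: -1 is shut, 1 is fully open, values between are in proportion. In form: [[[dx, dy, dz], [rx, ry, rz], gripper], ...]. A call has 1 to 20 rows; each row is the pose to reach, as a shift and turn from the pose commanded when the call began, along the tool's axes at that moment; what a row does not reach only later rows make up. A row lasts 1/12 s, in which the tool goes at most 41.7 mm and 7.16 degrees, less where a joint would pass 70% of its speed; a pose out of reach is approached as far as the arm can. A call with a number of a shift or a turn outside -1 to 1 is refused whole. A call with a gripper value outside its range is refused whole. The fingers move at their own pace and stop on an object; the grip force is fixed at half the most. Time passes only in rows, so rows that repeat a pose let the fingers close. It gives the time, the measured TCP pose, the force, the opening and the grip force at its end, in the units of the state.
- get_obs(): the state, without advancing time (a new reading comes with each control period).
- get_image(name): name is "side" or "top"; returns a dict with "pixels" (384x512x3 uint8, red, green, blue), "fx", "fy", "cx", "cy" (pixels), "T" (4x4, takes a point from camera to world coordinates). Camera axes: x right, y down, z forward; pixel columns grow to the right and rows downward; lengths in mm; the calibration is good to about 2 mm. A picture is of the moment at which its call begins. There is no depth.
- close_job(): hands the job in; it is judged then, once.
The state is a dict: "t": time; "qpos": joint angles; "qvel": joint speeds; "joint_torque": joint torques, N m; "ee_pos": TCP position; "orientation": TCP orientation; "ft_force": force on the tool from outside, world axes, zero at the start; "moment": the same for the moment, N m; "width": finger opening in mm; "grasp_force": force on a finger pad.
Only numpy, scipy, OpenCV 4.12 (cv2) and the standard library are available. Lean on these libraries where they do the work, as an engineer would, in place of code of your own. Each camera call takes 0.05 s, during which the arm holds its last target. There are 200 camera calls.

### The job

The bead bath's over-temperature cut-out has tripped because the beads no longer cover its probe: with the hand scoop, tip at least three of the loose beads from the steel tray into the bath's well (never pick beads up with the fingers), then stand the scoop back down on the bench, flat on its base, and let go of it. Then take the thin reset pin from the tool stand, reach it through the bore in the bath's sloping console and press the recessed reset button fully in; finish still gripping the pin and holding the button in. Leave the dish, tube rack, bottle, flask and tape where they stand.

Things in the scene. Friction and masses are not known exactly. Their poses are not given: they have to be found in the camera images.
- bead_bath: White bead bath, fixed. Origin on the bench under the centre of its square well; z up, front (sloping grey console) to -x. Housing x -85..85, y -108..108 mm, rim 110 mm high; well 140 x 140 mm inside, its fixed bed of beads 70 mm above the bench. Console x -173..-85 mm, its face sloping at 25 degrees from 50 mm high in front to 90 mm at the well.
- bath_bed (a point): Centre of the well, at the level of the bead bed (70 mm above the bench).
- reset_bore (a point): Centre of the mouth of the reset bore on the console's face: the only hole there, at the -y side of the display, with a steel ring 16 mm across. The bore is 11 mm wide and runs 16 mm in, square to the console's face. This point has the bath's axes; for the bore's axis see button_face.
- button_face (a point): Centre of the white button's outer face (10 mm wide), 16 mm down the bore. Its z axis points out of the bore along its axis, 25 degrees from vertical, leaning to the bath's front; its x and y axes lie in the console's face.
- reset_button (a joint): Travel of the reset button (m): 0 out, 0.004 fully in (hard stop). A spring pushes it out with 2 N at rest and 6 N fully in.
- bead_tray: Open steel tray, fixed on the bench, 206 x 80 mm outside and 40 mm high, walls and floor 3 mm. Origin under its centre, long axis x. The loose beads lie in the half towards its +x end.
- bead_0: A loose aluminium bead, origin at its centre: a ball 17 mm across, 12 g, polished and slippery; rolls down slopes over about 12 degrees.
- bead_1: A loose aluminium bead, origin at its centre: a ball 17 mm across, 12 g, polished and slippery; rolls down slopes over about 12 degrees.
- bead_2: A loose aluminium bead, origin at its centre: a ball 17 mm across, 12 g, polished and slippery; rolls down slopes over about 12 degrees.
- bead_3: A loose aluminium bead, origin at its centre: a ball 17 mm across, 12 g, polished and slippery; rolls down slopes over about 12 degrees.
- bead_4: A loose aluminium bead, origin at its centre: a ball 17 mm across, 12 g, polished and slippery; rolls down slopes over about 12 degrees.
- bead_5: A loose aluminium bead, origin at its centre: a ball 17 mm across, 12 g, polished and slippery; rolls down slopes over about 12 degrees.
- scoop: Flat-bottomed aluminium hand scoop, 0.11 kg, standing on its base. Origin under the middle of the blade; x to the open nose, z up. Blade x -33..33 mm, 62 mm wide, 2 mm thick, lip 1.4 mm; back wall 30 mm high; side walls 30 mm high at the back, about 12 at the nose. A straight black handle rises rearward from the back wall, 62 degrees to level, to 114 mm high at x = -86.
- scoop_grip (a point): Middle of the scoop's handle grip, 71 mm behind the scoop's origin and 85 mm above the blade's underside. The handle is flat-sided there, 16 mm wide along the scoop's y, 18 mm thick; grip across y.
- scoop_lip (a point): Middle of the scoop's front edge, on the underside (axes as the scoop's).
- tool_stand: Bent steel tool stand, fixed, 56 x 150 mm, top plate 74 mm above the bench with two 14 mm holes 76 mm apart along its y. Each holds an upright tool that rests on its flange: the thin reset pin in one, in the other a driver with a fat black 28 mm handle and a 12 mm shaft, too thick for the bore.
- reset_pin: Reset pin, upright in the stand, all metal, 45 g. Origin on its axis, under its 26 mm flange (4 mm thick); z points up towards the handle. Slim round knurled handle 14 mm across from 4 to 62 mm above the origin; thin straight shaft 5 mm across for 60 mm below it.
- pin_tip (a point): Tip of the reset pin's shaft, 60 mm below the pin's origin (axes as the pin's).
- petri_dish: Petri dish, 92 mm across, 16 mm high, bystander.
- tube_rack: Low microtube rack, 70 x 212 x 38 mm (x, y, z), bystander.
- reagent_bottle: Small screw-cap reagent bottle, 57 mm across, 104 mm high, bystander.
- flask: Stoppered conical flask, 63 mm across, 141 mm high, bystander.
- tape: Roll of tape lying flat, 104 mm across, 25 mm high, bystander.
Not all that is in view belongs to the job. Leave any yellow look-alike of the scoop alone.

How it is judged:
By the outcome, as a careful person would: the job done as asked, in the order asked, and still so for the second after the job is handed in, while the arm keeps its last pose, push and grip.
It also fails if it takes over 67 s, if anything falls off the work surface, if the arm or the gripper's body presses on something with over 40 N, if the wrist force passes 120 N, or if a joint passes its speed limit or range.

## Working session

There is one attempt and no reset: what is moved stays moved. The work goes in short steps, Python scripts to look and compute and a tool call to move; the robot and the scene stay as the last step left them, time stands still between calls to the robot, and variables do not carry over. Pictures are saved under pics/ and viewed, at most 10 in all, crops included, and the job is handed in when it is done.

Besides the shell and the picture viewer there is one more tool, called after "Call:" as name([rows], argument=value, ...), one row to a line, values as JSON. step_arm: Moves the arm, as the interface text tells. Its arguments: {"type":"object","properties":{"deltas":{"type":"array","items":{"type":"array"}}},"required":["deltas"]}

```bash
ls; mkdir -p pics; python3 - <<'E'
from workcell import *
import cv2,numpy as np
o=get_obs();print({k:np.round(v,3) for k,v in o.items()})
for n in("side","top"):
    d=get_image(n);cv2.imwrite(f"pics/{n}0.png",cv2.resize(d["pixels"][:,:,::-1],(800,600),interpolation=cv2.INTER_CUBIC))
    cv2.imwrite(f"pics/raw_{n}0.png",d["pixels"][:,:,::-1])
    print(n,d["fx"],d["fy"],d["cx"],d["cy"],np.round(d["T"],4).tolist())
E
```

```text
pics
{'t': np.float64(0.0), 'qpos': array([ 1.286,  0.424,  1.631, -0.   ,  1.089, -0.019]), 'qvel': array([ 0.   ,  0.001, -0.001,  0.001, -0.   ,  0.   ]), 'joint_torque': array([ 1.0000e-03, -5.4463e+01, -2.7366e+01,  6.4000e-02,  2.3000e-02,
       -0.0000e+00]), 'ee_pos': array([163.994, 602.523, 221.884]), 'orientation': array([-4.160e-01, -3.114e+00,  2.000e-03]), 'ft_force': array([ 0.455, -0.379,  0.438]), 'moment': array([-0.034, -0.027,  0.027]), 'grasp_force': np.float64(0.0), 'width': np.float64(87.882)}
side 352.34290889947295 352.34290889947295 254.02111561602297 187.63548856193847 [[0.8048, -0.3929, 0.445, 112.7001], [-0.5936, -0.5398, 0.5969, -782.5473], [0.0057, -0.7445, -0.6676, 771.5725], [0.0, 0.0, 0.0, 1.0]]
top 382.93361943320474 382.93361943320474 250.21873514056244 187.95336914452366 [[0.0248, -0.9967, 0.0775, 465.8643], [-0.9996, -0.026, -0.0143, -139.2034], [0.0163, -0.0771, -0.9969, 1225.6869], [0.0, 0.0, 0.0, 1.0]]
```

View pics/top0.png

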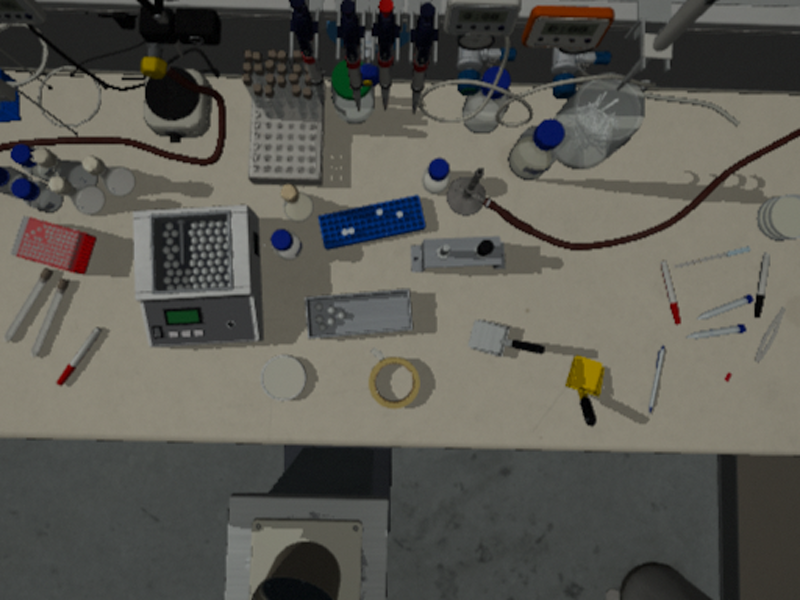

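View pics/side0.png

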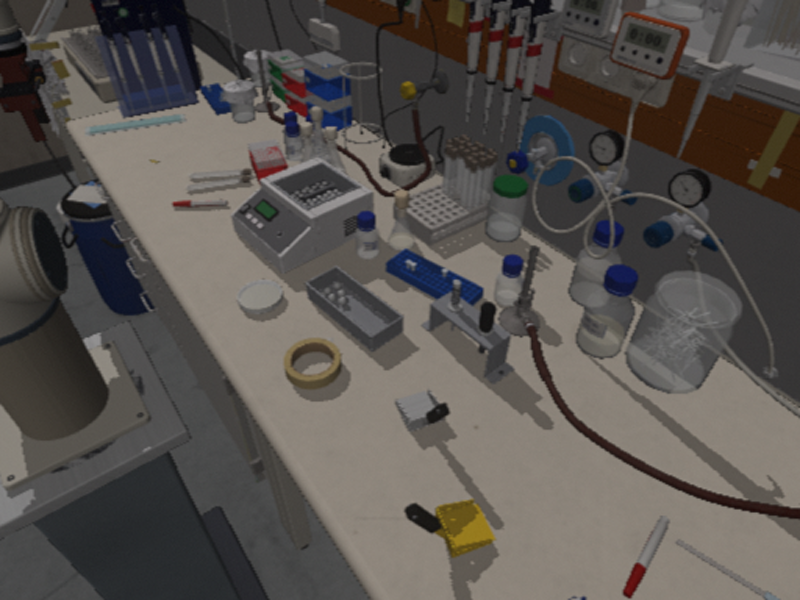

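Top view (800x600 scale): bath around (197,275), with the bore at (231,324). The tray is at (360,313) with beads at its left end, and the scoop blade is at (490,338) with its handle to (543,348). In the stand, the pin is at (445,251) and the driver at (487,247).

```bash
cat > h.py <<'E'
import numpy as np,cv2
from scipy.spatial.transform import Rotation as R
C={'side':(352.34290889947295,254.02111561602297,187.63548856193847,np.array([[0.8048,-0.3929,0.445,112.7001],[-0.5936,-0.5398,0.5969,-782.5473],[0.0057,-0.7445,-0.6676,771.5725]])),
'top':(382.93361943320474,250.21873514056244,187.95336914452366,np.array([[0.0248,-0.9967,0.0775,465.8643],[-0.9996,-0.026,-0.0143,-139.2034],[0.0163,-0.0771,-0.9969,1225.6869]]))}
def ray(n,u,v,z):
    f,cx,cy,T=C[n];d=T[:,:3]@np.array([(u-cx)/f,(v-cy)/f,1]);o=T[:,3]
    return (o+d*(z-o[2])/d[2]).round(1)
def proj(n,p):
    f,cx,cy,T=C[n];c=T[:,:3].T@(np.asarray(p,float)-T[:,3]);return (f*c[:2]/c[2]+[cx,cy]).round(1)
def tri(ut,us):
    A=[];b=[]
    for n,u in(('top',ut),('side',us)):
        f,cx,cy,T=C[n];d=T[:,:3]@np.array([(u[0]-cx)/f,(u[1]-cy)/f,1]);d/=np.linalg.norm(d);P=np.eye(3)-np.outer(d,d);A.append(P);b.append(P@T[:,3])
    return np.linalg.lstsq(np.vstack(A),np.hstack(b),rcond=None)[0].round(1)
E
python3 - <<'E'
import cv2
a=cv2.imread('pics/raw_top0.png');b=cv2.imread('pics/raw_side0.png')
cv2.imwrite('pics/c1.png',cv2.resize(a[120:270,80:355],None,fx=2.9,fy=2.9,interpolation=cv2.INTER_CUBIC)[:, :800])
cv2.imwrite('pics/c2.png',cv2.resize(b[95:275,145:345],None,fx=3.3,fy=3.3,interpolation=cv2.INTER_CUBIC))
E
```

```text
(no output)
```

View pics/c1.png

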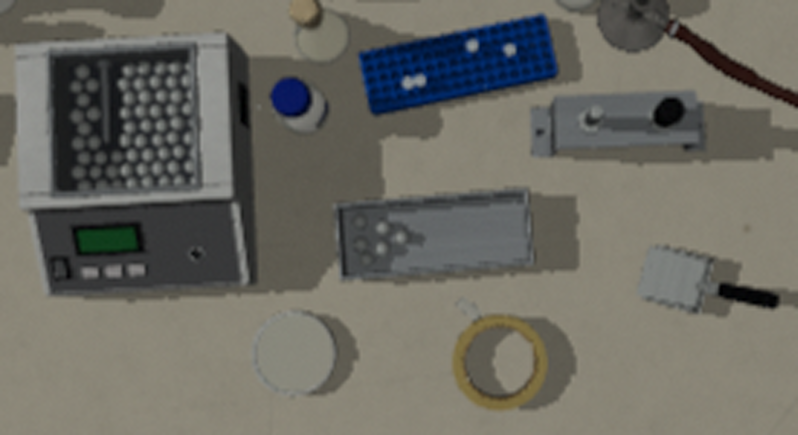

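View pics/c2.png

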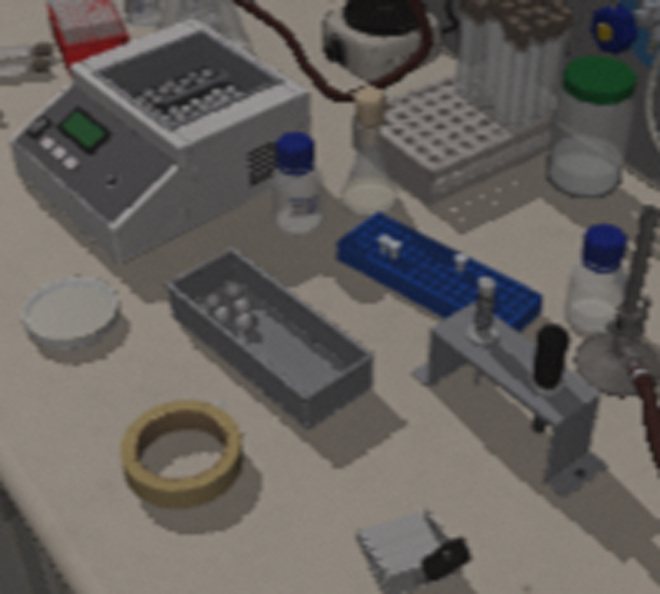

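```bash
python3 - <<'E'
from h import *
t=lambda x,y:(80+x/2.9,120+y/2.9)
s=lambda x,y:(145+x/3.3,95+y/3.3)
for p in[(20,45),(232,35),(238,195),(22,205)]:print('rim',ray('top',*t(*p),110))
print('bore',tri(t(196,254),s(111,181)))
print('pin top',tri(t(597,110),s(486,283)),ray('top',*t(597,110),136),ray('side',*s(486,283),136))
print('flange',tri(t(590,122),s(484,333)),ray('top',*t(590,122),78),ray('side',*s(484,333),78))
for p in[(337,205),(528,189),(531,263),(344,279)]:print('tray',ray('top',*t(*p),40))
for p in[(231,252),(370,355),(306,402),(170,288)]:print('trayS',ray('side',*s(*p),40))
for p in[(650,247),(640,302),(714,256),(700,311)]:print('scoop',ray('top',*t(*p),0),ray('top',*t(*p),12),ray('top',*t(*p),30))
print('handle end',tri(t(774,298),s(458,550)),ray('top',*t(774,298),112));print('handle start',ray('top',*t(722,289),35))
for p in [(360,222),(382,228),(401,237),(361,245),(380,254)]:print('bead',ray('top',*t(*p),11.5))
for p in [(213,299),(233,290),(222,314),(245,304),(238,322),(245,325)]:print('beadS',ray('side',*s(*p),11.5))
for p in [(254,353),(336,353),(294,312),(294,393)]:print('dish',ray('top',*t(*p),16))
for p in [(453,360),(546,360),(499,314),(499,408)]:print('tape',ray('top',*t(*p),25))
E
```

```text
rim [694.3 327.6 110. ]
rim [710.7 114.5 110. ]
rim [548.  101.5 110. ]
rim [532.3 316.3 110. ]
bore [488.7 151.2  68.1]
pin top [ 639.  -254.6  136.8] [ 639.8 -255.2  136. ] [ 638.8 -253.6  136. ]
flange [ 637.8 -255.4   80. ] [ 636.3 -254.3   78. ] [ 641.4 -254.8   78. ]
tray [545.2  10.8  40. ]
tray [ 567.7 -192.8   40. ]
tray [ 488.6 -197.8   40. ]
tray [466.6   0.6  40. ]
trayS [544.4  11.   40. ]
trayS [ 568.3 -187.4   40. ]
trayS [ 489.  -201.3   40. ]
trayS [468.5  -1.1  40. ]
scoop [ 510.3 -331.     0. ] [ 509.9 -329.2   12. ] [ 509.2 -326.4   30. ]
scoop [ 449.5 -320.9    0. ] [ 449.6 -319.1   12. ] [ 449.9 -316.4   30. ]
scoop [ 502.1 -402.1    0. ] [ 501.8 -399.6   12. ] [ 501.2 -395.7   30. ]
scoop [ 441.2 -387.2    0. ] [ 441.5 -384.8   12. ] [ 441.8 -381.2   30. ]
handle end [ 457.2 -437.4  114.6] [ 458.3 -438.9  112. ]
handle start [ 466.  -403.6   35. ]
bead [529.1 -11.3  11.5]
bead [523.2 -35.5  11.5]
bead [513.9 -56.5  11.5]
bead [504.  -13.2  11.5]
bead [494.8 -34.3  11.5]
beadS [508.4 -10.   11.5]
beadS [531.4 -10.1  11.5]
beadS [504.1 -34.   11.5]
beadS [529.9 -34.8  11.5]
beadS [510.5 -52.9  11.5]
beadS [513.7 -60.4  11.5]
dish [384.8  97.4  16. ]
dish [386.8   9.2  16. ]
dish [429.7  56.1  16. ]
dish [343.1  52.7  16. ]
tape [ 383.  -117.2   25. ]
tape [ 385.3 -217.    25. ]
tape [ 433.2 -165.3   25. ]
tape [ 333.3 -167.8   25. ]
```

```bash
cat >> h.py <<'E'
def rot(psi,th=0):
    p,t=np.radians([psi,th]);x=np.array([np.cos(p)*np.cos(t),np.sin(p)*np.cos(t),-np.sin(t)]);y=np.array([np.sin(p),-np.cos(p),0])
    return np.column_stack([x,y,np.cross(x,y)])
def delta(pos0,R0,pos,Rt):
    return (R0.T@(np.array(pos)-pos0)/300).round(4).tolist(),((R.from_matrix(R0.T@Rt).as_rotvec())/1.5).round(4).tolist()
def state():
    from workcell import get_obs
    o=get_obs();p=o['ee_pos'];M=R.from_rotvec(o['orientation']).as_matrix();return o,p,M
def show(*targets):
    """targets: (pos,psi,th); all as deltas from the present pose"""
    o,p,M=state();print('t',round(float(o['t']),2),'pos',p.round(1),'psi',round(float(np.degrees(np.arctan2(-M[0,1]*-1,-M[1,1]))),1),'th',round(float(np.degrees(np.arcsin(-M[2,0]))),1),'F',o['ft_force'].round(1),'w',round(float(o['width']),1),'g',round(float(o['grasp_force']),1),'q',o['qpos'].round(2))
    for t in targets:
        d,r=delta(p,M,t[0],rot(*t[1:]));n=np.linalg.norm(np.array(d)*300)/41.7;a=np.degrees(np.linalg.norm(np.array(r)*1.5))/7.16
        print(d,r,'rows',round(n,1),round(a,1))
E
python3 - <<'E'
from h import *
show(((400,400,260),140),((450,330,260),120))
E
```

```text
t 0.1 pos [164.  602.6 222. ] psi 164.8 th -0.0 F [-0.3 -0.3 -0.3] w 87.5 g 0.0 q [ 1.29  0.42  1.63 -0.    1.09 -0.02]
[-0.9364, -0.4451, -0.1261] [-0.0009, 0.0002, 0.2883] rows 7.5 3.5
[-1.1585, -0.6265, -0.1259] [-0.0009, 0.0003, 0.521] rows 9.5 6.3
```

Call:
step_arm([
  [[-0.93,-0.44,-0.12],[0,0,0.3],1],
  [[-0.93,-0.44,-0.12],[0,0,0.3],1],
  [[-0.93,-0.44,-0.12],[0,0,0.3],1],
  [[-0.93,-0.44,-0.12],[0,0,0.3],1],
  [[-0.93,-0.44,-0.12],[0,0,0.3],1],
  [[-0.93,-0.44,-0.12],[0,0,0.3],1],
  [[-0.93,-0.44,-0.12],[0,0,0.3],1],
  [[-0.93,-0.44,-0.12],[0,0,0.3],1],
  [[-0.93,-0.44,-0.12],[0,0,0.3],1],
])

```text
t: 0.85
ee_pos: [401.5, 399.9, 259.1]
orientation: [1.106, 2.939, 0.0]
ft_force: [0.5, 0.1, -0.5]
width: 88.0
grasp_force: 0.0
```

```bash
python3 - <<'E'
from h import *
show(((460,150,260),115))
E
```

```text
t 0.85 pos [401.5 399.9 259.1] psi 138.7 th 0.1 F [ 0.5  0.1 -0.5] w 88.0 g 0.0 q [ 0.76  0.3   1.73 -0.    1.12 -0.09]
[-0.6958, -0.4978, -0.0028] [0.0005, 0.0005, 0.2763] rows 6.2 3.3
```

Call:
step_arm([
  [[-0.97,-0.83,0],[0,0,0.36],1],
  [[-0.97,-0.83,0],[0,0,0.36],1],
  [[-0.97,-0.83,0],[0,0,0.36],1],
  [[-0.97,-0.83,0],[0,0,0.36],1],
  [[-0.97,-0.83,0],[0,0,0.36],1],
  [[-0.97,-0.83,0],[0,0,0.36],1],
  [[-0.97,-0.83,0],[0,0,0.36],1],
  [[-0.97,-0.83,0],[0,0,0.36],1],
  [[-0.97,-0.83,0],[0,0,0.36],1],
  [[-0.97,-0.83,0],[0,0,0.36],1],
])

```text
t: 1.68
ee_pos: [455.0, 19.8, 258.6]
orientation: [1.849, 2.539, -0.001]
ft_force: [0.5, 1.0, -0.5]
width: 87.9
grasp_force: 0.0
```

```bash
python3 - <<'E'
from h import *
show(((455,-250,230),92))
E
```

```text
t 1.68 pos [455.   19.8 258.6] psi 107.9 th 0.1 F [ 0.5  1.  -0.5] w 87.9 g 0.0 q [ 0.02  0.12  1.95 -0.    1.06 -0.29]
[-0.8559, -0.2759, 0.0962] [-0.0001, 0.0007, 0.1847] rows 6.5 2.2
```

Call:
step_arm([
  [[-0.94,-0.28,0.1],[0,0,0.2],1],
  [[-0.94,-0.28,0.1],[0,0,0.2],1],
  [[-0.94,-0.28,0.1],[0,0,0.2],1],
  [[-0.94,-0.28,0.1],[0,0,0.2],1],
  [[-0.94,-0.28,0.1],[0,0,0.2],1],
  [[-0.94,-0.28,0.1],[0,0,0.2],1],
  [[-0.94,-0.28,0.1],[0,0,0.2],1],
  [[-0.94,-0.28,0.1],[0,0,0.2],1],
])

```text
t: 2.35
ee_pos: [462.9, -274.9, 227.9]
orientation: [2.207, 2.234, -0.001]
ft_force: [0.1, -0.1, -0.5]
width: 88.0
grasp_force: 0.0
```

```bash
python3 - <<'E'
from h import *
show(((461,-427,150),80.5),((461,-427,65),80.5))
# handle axis from black masks: near scoop
for n,box in(('top',(320,210,352,232)),('side',(265,250,295,278))):
    im=cv2.imread(f'pics/raw_{n}0.png');x0,y0,x1,y1=box;m=(im[y0:y1,x0:x1].max(2)<45).astype('uint8')
    k,l,st,c=cv2.connectedComponentsWithStats(m);i=1+st[1:,4].argmax();cc=c[i]+[x0,y0];rect=cv2.minAreaRect(np.argwhere(l==i)[:,::-1].astype('float32'));print(n,st[i],cc.round(1),rect)
    if n=='top':ct=cc
print(tri(ct,cc),ray('top',*ct,85),ray('top',*ct,80))
E
```

```text
t 2.35 pos [ 462.9 -274.9  227.9] psi 90.7 th 0.1 F [ 0.1 -0.1 -0.5] w 88.0 g 0.0 q [-0.56  0.29  1.82 -0.    1.03 -0.57]
[-0.5067, -0.0125, 0.2602] [0.0003, 0.0008, 0.1185] rows 4.1 1.4
[-0.5063, -0.0126, 0.5435] [0.0003, 0.0008, 0.1185] rows 5.3 1.4
top [ 8  8 20  8 98] [337.6 221.5] ((17.519229888916016, 11.403846740722656), (20.003847122192383, 4.9029035568237305), 11.309932708740234)
side [  8   9  14  12 103] [279.5 264.5] ((14.14000129699707, 14.520001411437988), (7.800000190734863, 14.800000190734863), 53.13010025024414)
[ 460.9 -419.2   80.4] [ 461.2 -418.3   85. ] [ 461.2 -419.5   80. ]
```

Call:
step_arm([
  [[-0.5,-0.01,0.26],[0,0,0.12],1],
  [[-0.5,-0.01,0.26],[0,0,0.12],1],
  [[-0.5,-0.01,0.26],[0,0,0.12],1],
  [[-0.5,-0.01,0.26],[0,0,0.12],1],
  [[-0.5,-0.01,0.26],[0,0,0.12],1],
  [[-0.5,-0.01,0.34],[0,0,0.12],1],
  [[-0.5,-0.01,0.42],[0,0,0.12],1],
  [[-0.5,-0.01,0.5],[0,0,0.12],1],
  [[-0.5,-0.01,0.54],[0,0,0.12],1],
  [[-0.5,-0.01,0.54],[0,0,0.12],1],
  [[-0.5,-0.01,0.54],[0,0,0.12],-1],
  [[-0.5,-0.01,0.54],[0,0,0.12],-1],
  [[-0.5,-0.01,0.54],[0,0,0.12],-1],
  [[-0.5,-0.01,0.54],[0,0,0.12],-1],
  [[-0.5,-0.01,0.54],[0,0,0.12],-1],
  [[-0.5,-0.01,0.54],[0,0,0.12],-1],
  [[-0.5,-0.01,0.54],[0,0,0.12],-1],
  [[-0.5,-0.01,0.54],[0,0,0.12],-1],
  [[-0.5,-0.01,0.54],[0,0,0.12],-1],
])

```text
t: 3.93
ee_pos: [461.5, -420.7, 66.7]
orientation: [-2.397, -2.031, 0.0]
ft_force: [0.6, 0.5, 0.9]
width: 31.5
grasp_force: 0.0
```

```bash
python3 - <<'E'
from h import *
show(((461,-427,65),80.5),((461,-427,140),80.5))
E
```

```text
t 3.93 pos [ 461.5 -420.7   66.7] psi 80.5 th 0.0 F [0.6 0.5 0.9] w 31.5 g 0.0 q [-0.76  0.63  1.71 -0.    0.8  -0.59]
[-0.0211, 0.0017, 0.0057] [-0.0, 0.0, 0.0004] rows 0.2 0.0
[-0.0211, 0.0017, -0.2443] [-0.0, 0.0, 0.0004] rows 1.8 0.0
```

Call:
step_arm([
  [[-0.02,0,0.005],[0,0,0],-1],
  [[-0.02,0,0.005],[0,0,0],-1],
  [[-0.02,0,0.005],[0,0,0],-1],
  [[-0.02,0,0.005],[0,0,0],-1],
  [[-0.02,0,0.005],[0,0,0],-1],
  [[-0.02,0,0.005],[0,0,0],-1],
  [[-0.02,0,0.005],[0,0,0],-1],
])

```text
t: 4.52
ee_pos: [460.6, -426.4, 65.1]
orientation: [-2.397, -2.031, 0.0]
ft_force: [0.4, -0.5, -0.9]
width: 15.8
grasp_force: 30.0
```

```bash
python3 - <<'E'
from h import *
show(((461,-427,140),80.5))
E
```

```text
t 4.52 pos [ 460.6 -426.4   65.1] psi 80.6 th -0.0 F [ 0.4 -0.5 -0.9] w 15.8 g 30.0 q [-0.77  0.63  1.71 -0.    0.8  -0.6 ]
[-0.0016, 0.0017, -0.2496] [-0.0001, -0.0001, 0.0006] rows 1.8 0.0
```

Call:
step_arm([
  [[0,0,-0.1],[0,0,0],-1],
  [[0,0,-0.2],[0,0,0],-1],
  [[0,0,-0.3],[0,0,0],-1],
  [[0,0,-0.34],[0,0,0],-1],
  [[0,0,-0.34],[0,0,0],-1],
  [[0,0,-0.34],[0,0,0],-1],
])

```text
t: 5.02
ee_pos: [460.5, -426.3, 166.8]
orientation: [2.397, 2.031, -0.0]
ft_force: [0.3, 0.9, -1.4]
width: 15.9
grasp_force: 30.0
```

```bash
python3 - <<'E'
from h import *
show(((529,-200,150),96.5))
E
```

```text
t 5.02 pos [ 460.5 -426.3  166.8] psi 80.6 th 0.0 F [ 0.3  0.9 -1.4] w 15.9 g 30.0 q [-0.77  0.49  1.66 -0.    0.99 -0.6 ]
[0.7817, 0.1015, 0.056] [0.0001, 0.0001, -0.1855] rows 5.7 2.2
```

Call:
step_arm([
  [[0.1,0.013,0.007],[0,0,-0.023],-1],
  [[0.2,0.026,0.014],[0,0,-0.046],-1],
  [[0.3,0.039,0.021],[0,0,-0.07],-1],
  [[0.4,0.052,0.028],[0,0,-0.093],-1],
  [[0.5,0.065,0.035],[0,0,-0.116],-1],
  [[0.6,0.078,0.042],[0,0,-0.14],-1],
  [[0.7,0.09,0.05],[0,0,-0.163],-1],
  [[0.78,0.101,0.055],[0,0,-0.185],-1],
  [[0.78,0.101,0.055],[0,0,-0.185],-1],
  [[0.78,0.101,0.055],[0,0,-0.185],-1],
])

```text
t: 5.85
ee_pos: [527.8, -199.1, 148.4]
orientation: [-2.088, -2.342, 0.002]
ft_force: [0.4, -0.8, -0.8]
width: 15.8
grasp_force: 30.0
```

```bash
python3 - <<'E'
from h import *
from workcell import *
show(((529,-200,69),96.5))
a=get_image('top')['pixels'][:,:,::-1];b=get_image('side')['pixels'][:,:,::-1]
cv2.imwrite('pics/raw_top1.png',a);cv2.imwrite('pics/raw_side1.png',b)
c=cv2.resize(np.ascontiguousarray(a[150:250,185:305]),None,fx=3.3,fy=3.3,interpolation=cv2.INTER_CUBIC)
d=cv2.resize(np.ascontiguousarray(b[140:260,180:300]),None,fx=3.3,fy=3.3,interpolation=cv2.INTER_CUBIC)
o=np.zeros((396,792,3),'uint8');o[:330,:396]=c;o[:,396:]=d;cv2.imwrite('pics/v5.png',o)
E
```

```text
t 5.85 pos [ 527.8 -199.1  148.4] psi 96.6 th -0.1 F [ 0.4 -0.8 -0.8] w 15.8 g 30.0 q [-0.38  0.43  1.82 -0.    0.89 -0.5 ]
[-0.0039, 0.0045, 0.2647] [-0.0024, -0.0012, 0.0009] rows 1.9 0.0
```

View pics/v5.png

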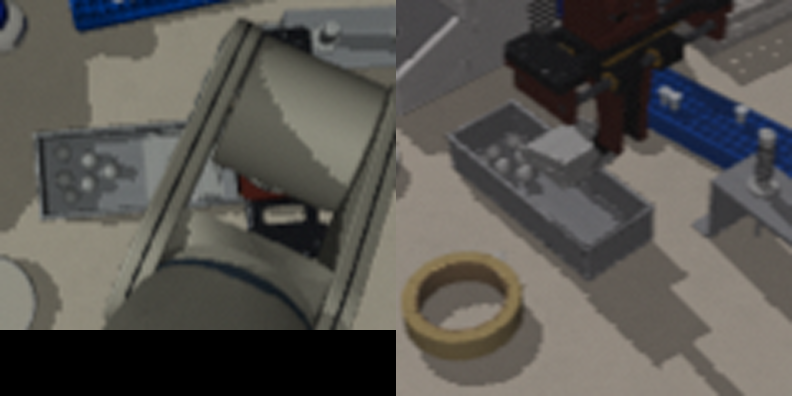

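```bash
python3 - <<'E'
from h import *
T=lambda x,y:ray('top',185+x/3.3,150+y/3.3,84)
print(T(149,138),T(143,197))
# predicted lip
u=np.array([np.cos(np.radians(96.5)),np.sin(np.radians(96.5))]);n=np.array([u[1],-u[0]])
tip=np.array([527.8,-199.1])+u*103.6
for s in(-31,31):print(tip+s*n, ((proj('top',[*(tip+s*n),84])-[185,150])*3.3).round(0), 'side',((proj('side',[*(tip+s*n),84])-[180,140])*3.3+[396,0]).round(0))
E
```

```text
[541.5 -96.   84. ] [488.1 -92.1  84. ]
[485.27141953 -99.67525538] [151. 200.] side [517. 154.]
[546.87287458 -92.65665613] [146. 132.] side [570. 123.]
```

```bash
python3 - <<'E'
from h import *
show(((529,-200,73),96.5,2),((529,-200,71.5),96.5,2))
E
```

```text
t 5.95 pos [ 528.1 -200.9  149.3] psi 96.4 th -0.0 F [ 1.  -0.2 -1.1] w 15.9 g 30.0 q [-0.38  0.43  1.82 -0.    0.9  -0.5 ]
[0.0023, 0.004, 0.2543] [-0.0014, -0.0238, -0.0008] rows 1.8 0.3
[0.0023, 0.004, 0.2593] [-0.0014, -0.0238, -0.0008] rows 1.9 0.3
```

Call:
step_arm([
  [[0.002,0.003,0.1],[0,-0.01,0],-1],
  [[0.002,0.003,0.17],[0,-0.024,0],-1],
  [[0.002,0.003,0.22],[0,-0.024,0],-1],
  [[0.002,0.003,0.245],[0,-0.024,0],-1],
  [[0.002,0.003,0.252],[0,-0.024,0],-1],
  [[0.002,0.003,0.255],[0,-0.024,0],-1],
  [[0.002,0.003,0.255],[0,-0.024,0],-1],
])

```text
t: 6.53
ee_pos: [530.1, -200.8, 74.7]
orientation: [2.076, 2.321, -0.037]
ft_force: [-0.1, -0.5, -1.0]
width: 15.8
grasp_force: 30.0
```

```bash
python3 - <<'E'
from h import *
show(((520.5,-125,71.5),96.5,2))
E
```

```text
t 6.53 pos [ 530.1 -200.8   74.7] psi 96.4 th 2.1 F [-0.1 -0.5 -1. ] w 15.8 g 30.0 q [-0.37  0.54  1.86 -0.05  0.72 -0.44]
[0.2548, -0.0038, 0.0012] [0.0005, 0.001, -0.0013] rows 1.8 0.0
```

Call:
step_arm([
  [[0,-0.003,0.004],[0,0,0],-1],
  [[0,-0.003,0.007],[0,0,0],-1],
  [[0,-0.003,0.01],[0,0,0],-1],
  [[0,-0.003,0.01],[0,0,0],-1],
])

```text
t: 6.87
ee_pos: [529.4, -200.5, 71.9]
orientation: [2.074, 2.322, -0.037]
ft_force: [-0.1, -1.9, 3.4]
width: 15.7
grasp_force: 30.0
```

```bash
python3 - <<'E'
from h import *
show(((520.5,-125,71.5),96.5,2))
E
```

```text
t 6.87 pos [ 529.4 -200.5   71.9] psi 96.4 th 2.1 F [-0.1 -1.9  3.4] w 15.7 g 30.0 q [-0.37  0.55  1.86 -0.05  0.72 -0.44]
[0.2534, -0.0011, -0.0079] [0.0007, 0.0011, -0.0007] rows 1.8 0.0
```

Call:
step_arm([
  [[0.015,0,-0.0005],[0,0,0],-1],
  [[0.03,0,-0.001],[0,0,0],-1],
  [[0.05,0,-0.0018],[0,0,0],-1],
  [[0.07,0,-0.0025],[0,0,0],-1],
  [[0.09,0,-0.0033],[0,0,0],-1],
  [[0.11,0,-0.004],[0,0,0],-1],
  [[0.13,0,-0.0047],[0,0,0],-1],
  [[0.15,0,-0.0055],[0,0,0],-1],
  [[0.17,0,-0.0062],[0,0,0],-1],
  [[0.19,0,-0.007],[0,0,0],-1],
  [[0.205,0,-0.0075],[0,0,0],-1],
  [[0.22,0,-0.008],[0,0,0],-1],
  [[0.233,0,-0.0085],[0,0,0],-1],
  [[0.233,0,-0.0085],[0,0,0],-1],
])

```text
t: 8.03
ee_pos: [521.7, -129.9, 71.8]
orientation: [2.074, 2.322, -0.036]
ft_force: [1.0, -0.3, 4.5]
width: 15.9
grasp_force: 30.0
```

```bash
python3 - <<'E'
from h import *
show(((517.9,-102,71.5),96.5,2))
o,p,M=state();u=np.array([np.cos(np.radians(96.5)),np.sin(np.radians(96.5))]);d=p[:2]-[517,-94.7];print('lip xt',d@u+103.6,'yt',d@[-u[1],u[0]])
E
```

```text
t 8.03 pos [ 521.7 -129.9   71.8] psi 96.5 th 2.1 F [ 1.  -0.3  4.5] w 15.9 g 30.0 q [-0.25  0.52  1.92 -0.05  0.69 -0.32]
[0.094, -0.002, -0.0023] [0.001, 0.001, -0.0003] rows 0.7 0.0
lip xt 68.05211893051089 yt -0.6634402125641604
```

Call:
step_arm([
  [[0.015,0,-0.0005],[0,0,0],-1],
  [[0.03,0,-0.001],[0,0,0],-1],
  [[0.045,0,-0.0016],[0,0,0],-1],
  [[0.06,0,-0.0022],[0,0,0],-1],
  [[0.075,0,-0.0027],[0,0,0],-1],
  [[0.085,0,-0.003],[0,0,0],-1],
  [[0.095,0,-0.0034],[0,0,0],-1],
  [[0.1,0,-0.0036],[0,0,0],-1],
  [[0.1,0,-0.0036],[0,0,0],-1],
])

```text
t: 8.78
ee_pos: [520.7, -103.7, 73.4]
orientation: [2.065, 2.32, -0.037]
ft_force: [2.3, -18.6, 11.3]
width: 16.1
grasp_force: 30.1
```

```bash
python3 - <<'E'
from h import *
from workcell import *
show()
o,p,M=state();u=np.array([np.cos(np.radians(96.5)),np.sin(np.radians(96.5))]);d=p[:2]-[517,-94.7];print('lip xt',d@u+103.6,'yt',d@[-u[1],u[0]])
a=get_image('top')['pixels'][:,:,::-1];b=get_image('side')['pixels'][:,:,::-1]
c=cv2.resize(np.ascontiguousarray(a[150:220,185:265]),None,fx=4.95,fy=4.95,interpolation=cv2.INTER_CUBIC)
d=cv2.resize(np.ascontiguousarray(b[150:230,180:260]),None,fx=4.95,fy=4.95,interpolation=cv2.INTER_CUBIC)
o=np.zeros((396,792,3),'uint8');o[:c.shape[0],:396]=c;o[:,396:]=d;cv2.imwrite('pics/v6.png',o)
E
```

```text
t 8.78 pos [ 520.7 -103.7   73.4] psi 96.6 th 2.4 F [  2.3 -18.6  11.3] w 16.1 g 30.1 q [-0.2   0.51  1.94 -0.06  0.68 -0.27]
lip xt 94.28143561791886 yt -2.695148440274602
```

View pics/v6.png

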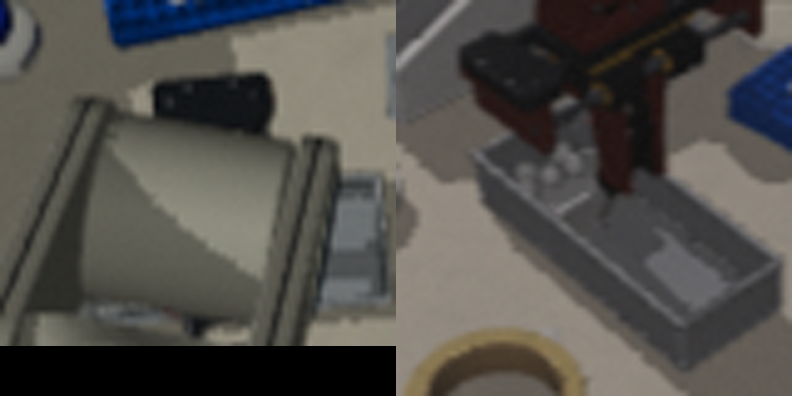

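Top view is blocked by the arm. The side view shows beads in the scoop area near the end wall at about (550,175), with the lip close to the wall. Next I tilt nose-up about the lip.

```bash
python3 - <<'E'
from h import *
u=np.array([np.cos(np.radians(96.5)),np.sin(np.radians(96.5)),0]);p=np.array([520,-103.7,0])
show(*[((p-u*b+[0,0,z]).tolist(),96.5,-f) for f,b,z in((3,7.1,71),(8,11.8,69),(13,15.8,68),(18,18.8,68),(22,21,69),(22,25,140))])
E
```

```text
t 8.88 pos [ 520.8 -103.7   73.3] psi 96.6 th 2.4 F [  1.7 -18.3  12.8] w 16.1 g 30.1 q [-0.2   0.51  1.94 -0.06  0.68 -0.27]
[-0.0231, -0.0026, 0.0088] [0.0039, 0.0628, 0.0016] rows 0.2 0.8
[-0.0385, -0.0027, 0.0161] [0.0038, 0.121, 0.0017] rows 0.3 1.5
[-0.0517, -0.0027, 0.02] [0.0037, 0.1791, 0.0019] rows 0.4 2.2
[-0.0616, -0.0027, 0.0204] [0.0036, 0.2373, 0.0021] rows 0.5 2.8
[-0.0691, -0.0027, 0.0174] [0.0036, 0.2839, 0.0022] rows 0.5 3.4
[-0.0923, -0.0014, -0.2185] [0.0036, 0.2839, 0.0022] rows 1.7 3.4
```

Call:
step_arm([
  [[-0.023,0,0.0],[0,0.02,0],-1],
  [[-0.036,0,0.002],[0,0.063,0],-1],
  [[-0.044,0,0.006],[0,0.092,0],-1],
  [[-0.051,0,0.01],[0,0.121,0],-1],
  [[-0.058,0,0.012],[0,0.15,0],-1],
  [[-0.065,0,0.014],[0,0.18,0],-1],
  [[-0.07,0,0.014],[0,0.21,0],-1],
  [[-0.075,0,0.014],[0,0.237,0],-1],
  [[-0.082,0,0.012],[0,0.284,0],-1],
  [[-0.082,0,0.012],[0,0.284,0],-1],
  [[-0.082,0,0.012],[0,0.284,0],-1],
  [[-0.085,0,-0.02],[0,0.284,0],-1],
  [[-0.09,0,-0.07],[0,0.284,0],-1],
  [[-0.095,0,-0.13],[0,0.284,0],-1],
  [[-0.1,0,-0.19],[0,0.284,0],-1],
  [[-0.1,0,-0.24],[0,0.284,0],-1],
  [[-0.1,0,-0.24],[0,0.284,0],-1],
  [[-0.1,0,-0.24],[0,0.284,0],-1],
])

```text
t: 10.38
ee_pos: [521.1, -127.6, 145.2]
orientation: [-1.884, -2.112, -0.372]
ft_force: [-0.5, -0.2, -2.0]
width: 15.7
grasp_force: 30.0
```

```bash
python3 - <<'E'
from h import *
from workcell import *
show(((529,-190,220),96.5,-20))
a=get_image('top')['pixels'][:,:,::-1];b=get_image('side')['pixels'][:,:,::-1]
c=cv2.resize(np.ascontiguousarray(a[150:220,185:265]),None,fx=4.95,fy=4.95,interpolation=cv2.INTER_CUBIC)
d=cv2.resize(np.ascontiguousarray(b[130:230,180:260]),None,fx=4.95,fy=4.95,interpolation=cv2.INTER_CUBIC)
o=np.zeros((495,792,3),'uint8');o[:c.shape[0],:396]=c;o[:,396:]=d;cv2.imwrite('pics/v7.png',o)
E
```

```text
t 10.38 pos [ 521.1 -127.6  145.2] psi 96.5 th -22.2 F [-0.5 -0.2 -2. ] w 15.7 g 30.0 q [-0.45  0.5   1.78  0.37  1.1  -0.77]
[-0.0999, 0.0032, -0.3099] [0.001, -0.0258, 0.0005] rows 2.3 0.3
```

View pics/v7.png

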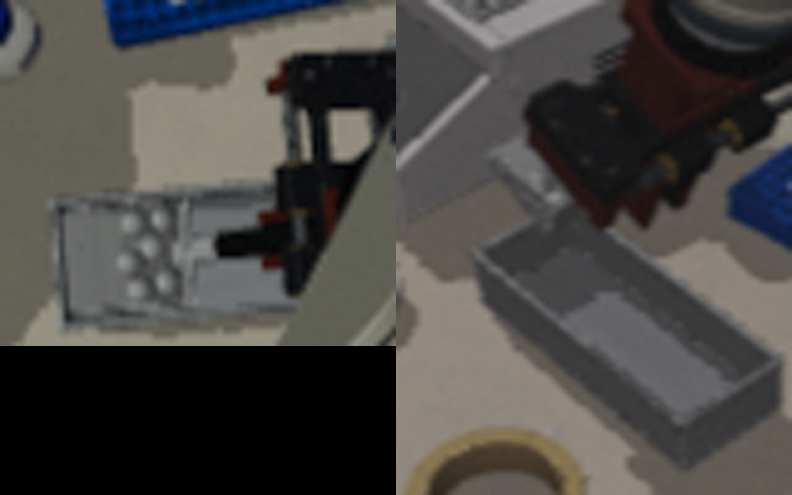

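The top view shows six or so beads at the back of the scoop (about (145,255)), and the tray is empty. Next I carry them to the bath.

```bash
python3 - <<'E'
from h import *
show(((521,-127,220),96.5,-21),((632,76,220),94.4,-20))
t=lambda x,y:(80+x/2.9,120+y/2.9)
print('bottle',ray('top',*t(291,97),104),'stopper',ray('top',*t(303,12),141))
E
```

```text
t 10.48 pos [ 520.2 -127.4  143.8] psi 96.5 th -22.3 F [-0.4 -0.8 -2.1] w 16.4 g 30.0 q [-0.45  0.5   1.78  0.37  1.1  -0.77]
[0.0976, 0.0027, -0.2346] [-0.0005, -0.0155, -0.0003] rows 1.8 0.2
[0.6809, 0.4468, 0.0047] [-0.0093, -0.0271, 0.0225] rows 5.9 0.4
bottle [649.8  53.3 104. ] stopper [728.9  38.4 141. ]
```

Call:
step_arm([
  [[0.02,0,-0.05],[0,0,0],-1],
  [[0.05,0,-0.12],[0,0,0],-1],
  [[0.08,0.002,-0.19],[0,0,0],-1],
  [[0.097,0.003,-0.235],[0,0,0],-1],
  [[0.115,0.016,-0.228],[0,0,0],-1],
  [[0.155,0.047,-0.211],[0,-0.003,0.002],-1],
  [[0.208,0.087,-0.189],[0,-0.005,0.005],-1],
  [[0.26,0.127,-0.168],[0,-0.008,0.007],-1],
  [[0.313,0.167,-0.146],[0,-0.01,0.009],-1],
  [[0.366,0.207,-0.125],[0,-0.013,0.011],-1],
  [[0.418,0.247,-0.103],[0,-0.015,0.013],-1],
  [[0.471,0.287,-0.081],[0,-0.017,0.015],-1],
  [[0.523,0.327,-0.06],[0,-0.019,0.017],-1],
  [[0.576,0.367,-0.038],[0,-0.022,0.019],-1],
  [[0.623,0.403,-0.019],[0,-0.024,0.021],-1],
  [[0.658,0.429,-0.005],[0,-0.026,0.022],-1],
  [[0.681,0.447,0.005],[0,-0.027,0.022],-1],
  [[0.681,0.447,0.005],[0,-0.027,0.022],-1],
])

```text
t: 11.98
ee_pos: [632.7, 76.9, 219.2]
orientation: [-1.937, -2.101, -0.327]
ft_force: [0.5, -0.4, -2.3]
width: 15.7
grasp_force: 30.0
```

```bash
python3 - <<'E'
from h import *
v=np.array([np.cos(np.radians(94.4)),np.sin(np.radians(94.4)),0])
def tcp(lip,th):
    t=np.radians(th);return (np.array(lip)-v*(103.6*np.cos(t)-65*np.sin(t))+[0,0,65*np.cos(t)+103.6*np.sin(t)]).tolist()
show(*[(tcp((622.5,190,z),th),94.4,th) for z,th in((150,-20),(125,-10),(112,0),(105,10),(100,20),(98,30),(98,40),(98,45))])
E
```

```text
t 11.98 pos [632.7  76.9 219.2] psi 94.8 th -20.0 F [ 0.5 -0.4 -2.3] w 15.7 g 30.0 q [-0.06  0.48  1.6   0.38  1.16 -0.31]
[-0.0688, -0.003, 0.1296] [-0.0099, -0.0003, 0.0011] rows 1.1 0.1
[-0.0544, -0.0027, 0.1512] [-0.0098, -0.1167, 0.002] rows 1.2 1.4
[-0.0172, -0.0027, 0.1436] [-0.0096, -0.233, 0.0028] rows 1.0 2.8
[0.0345, -0.0029, 0.127] [-0.0094, -0.3494, 0.0037] rows 0.9 4.2
[0.0943, -0.003, 0.115] [-0.0091, -0.4657, 0.0045] rows 1.1 5.6
[0.1613, -0.003, 0.1055] [-0.0088, -0.5821, 0.0054] rows 1.4 7.0
[0.2322, -0.0029, 0.1019] [-0.0084, -0.6984, 0.0062] rows 1.8 8.4
[0.2677, -0.0028, 0.1048] [-0.0082, -0.7566, 0.0066] rows 2.1 9.1
```

Call:
step_arm([
  [[-0.02,-0.003,0.04],[-0.01,0,0],-1],
  [[-0.05,-0.003,0.09],[-0.01,-0.02,0],-1],
  [[-0.04,-0.003,0.09],[-0.01,-0.07,0.001],-1],
  [[-0.032,-0.003,0.089],[-0.01,-0.117,0.002],-1],
  [[-0.01,-0.003,0.08],[-0.01,-0.175,0.002],-1],
  [[0.009,-0.003,0.072],[-0.01,-0.233,0.003],-1],
  [[0.03,-0.003,0.076],[-0.01,-0.29,0.003],-1],
  [[0.052,-0.003,0.08],[-0.01,-0.349,0.004],-1],
  [[0.077,-0.003,0.085],[-0.01,-0.407,0.004],-1],
  [[0.103,-0.003,0.09],[-0.01,-0.466,0.005],-1],
  [[0.133,-0.003,0.096],[-0.01,-0.524,0.005],-1],
  [[0.163,-0.003,0.1],[-0.009,-0.582,0.005],-1],
  [[0.197,-0.003,0.1],[-0.009,-0.64,0.006],-1],
  [[0.232,-0.003,0.1],[-0.008,-0.698,0.006],-1],
  [[0.268,-0.003,0.1],[-0.008,-0.757,0.007],-1],
  [[0.268,-0.003,0.1],[-0.008,-0.757,0.007],-1],
  [[0.268,-0.003,0.1],[-0.008,-0.757,0.007],-1],
  [[0.268,-0.003,0.1],[-0.008,-0.757,0.007],-1],
  [[0.268,-0.003,0.1],[-0.008,-0.757,0.007],-1],
  [[0.268,-0.003,0.1],[-0.008,-0.757,0.007],-1],
])

```text
t: 13.65
ee_pos: [625.0, 159.3, 220.5]
orientation: [1.687, 1.813, -0.696]
ft_force: [0.6, 0.2, -1.3]
width: 16.0
grasp_force: 30.0
```

```bash
python3 - <<'E'
from h import *
from workcell import *
show(((626,150,260),94.4,25),((626,100,270),94.4,0))
a=get_image('top')['pixels'][:,:,::-1];b=get_image('side')['pixels'][:,:,::-1]
c=cv2.resize(np.ascontiguousarray(a[120:220,85:185]),None,fx=3.96,fy=3.96,interpolation=cv2.INTER_CUBIC)
d=cv2.resize(np.ascontiguousarray(b[80:180,145:245]),None,fx=3.96,fy=3.96,interpolation=cv2.INTER_CUBIC)
cv2.imwrite('pics/v8.png',np.hstack([c,d]))
E
```

```text
t 13.65 pos [625.  159.3 220.5] psi 94.2 th 45.0 F [ 0.6  0.2 -1.3] w 16.0 g 30.0 q [ 0.54  0.66  1.46 -0.69  1.47  0.7 ]
[-0.1151, 0.0012, -0.071] [-0.0005, 0.2325, -0.0031] rows 1.0 2.8
[-0.2563, -0.0108, 0.0229] [0.0001, 0.5234, -0.0032] rows 1.9 6.3
```

View pics/v8.png

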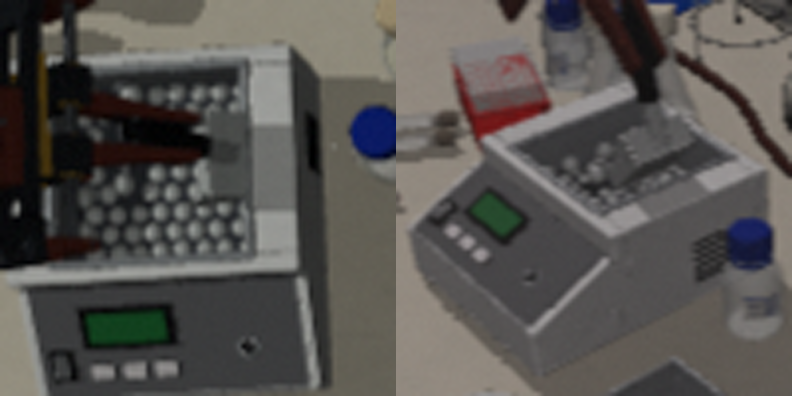

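The force drop of about 0.9 N matches the beads leaving. Side view shows the scoop emptied into the well, with extra beads on the bed near (590,165). Next I return the scoop.

```bash
python3 - <<'E'
from h import *
show(((590,-60,260),92,0))
E
```

```text
t 13.75 pos [625.  159.6 220.5] psi 94.2 th 45.0 F [-0.7 -0.9 -2. ] w 16.0 g 30.0 q [ 0.54  0.66  1.46 -0.69  1.47  0.7 ]
[-0.6037, -0.1694, 0.4169] [0.0112, 0.5235, 0.0234] rows 5.4 6.3
```

Call:
step_arm([
  [[-0.06,0,-0.035],[0,0.08,0],-1],
  [[-0.115,0,-0.071],[0,0.16,0],-1],
  [[-0.135,0,-0.06],[0,0.233,0],-1],
  [[-0.19,-0.01,-0.02],[0,0.32,0],-1],
  [[-0.256,-0.03,0.05],[0,0.4,0],-1],
  [[-0.33,-0.06,0.13],[0.005,0.46,0.01],-1],
  [[-0.41,-0.09,0.21],[0.01,0.523,0.02],-1],
  [[-0.49,-0.12,0.3],[0.01,0.523,0.02],-1],
  [[-0.56,-0.15,0.37],[0.01,0.523,0.02],-1],
  [[-0.6,-0.17,0.417],[0.01,0.523,0.023],-1],
  [[-0.6,-0.17,0.417],[0.01,0.523,0.023],-1],
])

```text
t: 14.67
ee_pos: [588.6, -62.6, 259.1]
orientation: [2.183, 2.256, -0.003]
ft_force: [0.6, 0.1, -1.0]
width: 16.0
grasp_force: 30.0
```

```bash
python3 - <<'E'
from h import *
show(((510,-320,200),85,0))
E
```

```text
t 14.67 pos [588.6 -62.6 259.1] psi 91.9 th 0.2 F [ 0.6  0.1 -1. ] w 16.0 g 30.0 q [-0.12  0.33  1.67 -0.    1.13 -0.16]
[-0.8484, -0.2901, 0.1995] [0.0005, 0.002, 0.0802] rows 6.6 1.0
```

Call:
step_arm([
  [[-0.1,-0.03,0.02],[0,0,0.01],-1],
  [[-0.22,-0.08,0.05],[0,0,0.02],-1],
  [[-0.34,-0.12,0.08],[0,0,0.03],-1],
  [[-0.46,-0.16,0.11],[0,0,0.04],-1],
  [[-0.58,-0.2,0.14],[0,0,0.05],-1],
  [[-0.7,-0.24,0.17],[0,0,0.06],-1],
  [[-0.8,-0.27,0.19],[0,0,0.08],-1],
  [[-0.85,-0.29,0.2],[0,0,0.08],-1],
  [[-0.85,-0.29,0.2],[0,0,0.08],-1],
])

```text
t: 15.42
ee_pos: [511.5, -319.0, 198.6]
orientation: [2.313, 2.124, -0.002]
ft_force: [-0.3, 0.7, -0.9]
width: 15.9
grasp_force: 30.0
```

```bash
python3 - <<'E'
from h import *
show(((461,-427,110),80.5,0),((461,-427,67),80.5,0))
E
```

```text
t 15.42 pos [ 511.5 -319.   198.6] psi 85.1 th 0.1 F [-0.3  0.7 -0.9] w 15.9 g 30.0 q [-0.58  0.42  1.7  -0.    1.02 -0.49]
[-0.3726, -0.1372, 0.2961] [0.0002, 0.0013, 0.0536] rows 3.6 0.6
[-0.3723, -0.1372, 0.4395] [0.0002, 0.0013, 0.0536] rows 4.3 0.6
```

Call:
step_arm([
  [[-0.08,-0.03,0.06],[0,0,0.01],-1],
  [[-0.18,-0.065,0.14],[0,0,0.025],-1],
  [[-0.28,-0.1,0.22],[0,0,0.04],-1],
  [[-0.35,-0.13,0.28],[0,0,0.053],-1],
  [[-0.372,-0.137,0.34],[0,0,0.053],-1],
  [[-0.372,-0.137,0.39],[0,0,0.053],-1],
  [[-0.372,-0.137,0.42],[0,0,0.053],-1],
  [[-0.372,-0.137,0.432],[0,0,0.053],-1],
  [[-0.372,-0.137,0.438],[0,0,0.053],-1],
  [[-0.372,-0.137,0.44],[0,0,0.053],-1],
  [[-0.372,-0.137,0.44],[0,0,0.053],-1],
])

```text
t: 16.33
ee_pos: [463.6, -424.3, 68.2]
orientation: [2.39, 2.034, -0.0]
ft_force: [-0.1, 1.0, -0.2]
width: 15.9
grasp_force: 30.0
```

```bash
python3 - <<'E'
from h import *
show(((461,-427,65.5),80.5,0))
E
```

```text
t 16.33 pos [ 463.6 -424.3   68.2] psi 80.8 th 0.1 F [-0.1  1.  -0.2] w 15.9 g 30.0 q [-0.76  0.63  1.71 -0.    0.81 -0.6 ]
[-0.0103, -0.007, 0.009] [0.0015, 0.0015, 0.0034] rows 0.1 0.0
```

Call:
step_arm([
  [[0,0,0.003],[0,0,0],-1],
  [[0,0,0.006],[0,0,0],-1],
  [[0,0,0.009],[0,0,0],-1],
  [[0,0,0.009],[0,0,0],-1],
])

```text
t: 16.67
ee_pos: [463.2, -425.2, 65.7]
orientation: [2.391, 2.032, -0.001]
ft_force: [-1.0, -1.8, 4.5]
width: 15.8
grasp_force: 30.0
```

```bash
python3 - <<'E'
from h import *
show()
E
```

```text
t 16.67 pos [ 463.2 -425.2   65.7] psi 80.7 th 0.2 F [-1.  -1.8  4.5] w 15.8 g 30.0 q [-0.76  0.63  1.71 -0.    0.8  -0.6 ]
```

Call:
step_arm([
  [[0,0,-0.003],[0,0,0],0],
  [[0,0,-0.003],[0,0,0],0],
  [[0,0,-0.003],[0,0,0],0],
  [[0,0,-0.003],[0,0,0],0],
  [[0,0,-0.003],[0,0,0],0],
  [[0,0,-0.003],[0,0,0],0],
  [[0,0,-0.1],[0,0,0],0],
  [[0,0,-0.2],[0,0,0],0],
  [[0,0,-0.35],[0,0,0],0],
  [[0,0,-0.5],[0,0,0],0],
  [[0,0,-0.5],[0,0,0],0],
])

```text
t: 17.58
ee_pos: [465.3, -426.7, 222.1]
orientation: [2.384, 2.027, 0.001]
ft_force: [0.7, -1.7, 0.8]
width: 43.8
grasp_force: 0.0
```

```bash
python3 - <<'E'
from h import *
from workcell import *
show()
a=get_image('top')['pixels'][:,:,::-1];b=get_image('side')['pixels'][:,:,::-1]
cv2.imwrite('pics/raw_top2.png',a);cv2.imwrite('pics/raw_side2.png',b)
im=lambda a,y,x,h,w,f:cv2.resize(np.ascontiguousarray(a[y:y+h,x:x+w]),None,fx=f,fy=f,interpolation=cv2.INTER_CUBIC)
r1=np.hstack([im(a,120,80,75,100,4),im(b,85,150,75,100,4)]);r2=np.hstack([im(a,150,255,75,100,4),im(b,175,225,75,100,4)])
cv2.imwrite('pics/v9.png',np.vstack([r1,r2]))
E
```

```text
t 17.58 pos [ 465.3 -426.7  222.1] psi 80.7 th 0.4 F [ 0.7 -1.7  0.8] w 43.8 g 0.0 q [-0.76  0.43  1.62 -0.    1.08 -0.6 ]
```

View pics/v9.png

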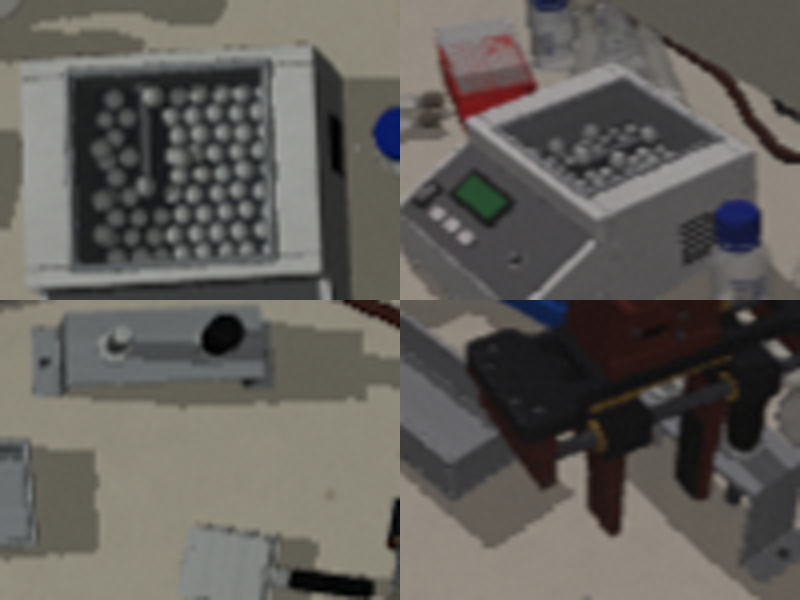

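Extra beads are sitting on and beside the probe in the well (top-left pane, about (150,95), (145,185) and (100,150)). The scoop is standing on the bench. The pin's flange is at (117,347) in the lower-left pane. Next is the pin.

```bash
python3 - <<'E'
from h import *
print('burner top',tri((307,110),(342,160)))
t=lambda x,y:(80+x/2.9,120+y/2.9);s=lambda x,y:(145+x/3.3,95+y/3.3)
print('driver top',tri(t(670,108),s(552,332)))
print('pin',ray('top',285.5,158.25,136),ray('top',284.25,161.75,78))
im=cv2.imread('pics/raw_top2.png')[145:185,260:330];g=cv2.cvtColor(im,cv2.COLOR_BGR2GRAY)
print(g[8:22,17:34])
show(((638.5,-255,200),88,0),((638.5,-255,85),88,0))
E
```

```text
burner top [ 768.6 -306.7  182.6]
driver top [ 644.2 -328.2  133.3]
pin [ 638.9 -254.2  136. ] [ 637.3 -256.7   78. ]
[[112 110 107 106 107 108 107 102 103 102 102 103 102 102 103 102 102]
 [103 103 102 102 104 104 103 103 101 103 101 101 103 103 103 103 103]
 [103 103 102 103 104 103 104 104 103 103 103 103 103 102 102 103 101]
 [104 104 103 102 102 103 106 114 116 112 104 102 102 103 101 103 102]
 [103 103 103  99 101 110 109 128 128 124 116 101 102 101 102 102 103]
 [103 104 105 106 116 108 103 134 130 128 122 103 104 104 104 104 104]
 [105 105 111 128 122  80  92 133 133 127 104  93 105 107 105 105 105]
 [108 110 120 135 112  60  65  95 104  96  79  80  91  90  90  91  91]
 [109 109 115 128  98  48  42  46  50  59  81  77  75  76  76  75  74]
 [107 105 103 126 105  60  41  42  57  78  87  76  75  74  74  74  76]
 [107 104 106 127 126 106  85  91 100  91  80  75  73  74  73  74  75]
 [107 106 108 114 119 131 122 124 124  94  91  92  93  87  74  75  73]
 [107 106 107 103 101 109 108 107 104 102 105 104 105 102  92  94  94]
 [107 105 107 107 103  97  98  97  97 107 105 106 107 107 107 107 108]]
t 17.68 pos [ 463.7 -425.3  217.4] psi 80.7 th 0.3 F [-0.   0.8 -0.2] w 43.8 g 0.0 q [-0.76  0.43  1.63 -0.    1.07 -0.6 ]
[0.6543, 0.4832, 0.0578] [0.0036, 0.0033, -0.0845] rows 5.9 1.0
[0.6561, 0.481, 0.4411] [0.0036, 0.0033, -0.0845] rows 6.7 1.0
```

Call:
step_arm([
  [[0.12,0.09,0.01],[0,0,-0.02],0.5],
  [[0.24,0.18,0.02],[0,0,-0.04],0.5],
  [[0.36,0.27,0.03],[0,0,-0.06],0.5],
  [[0.48,0.36,0.04],[0,0,-0.08],0.5],
  [[0.58,0.43,0.05],[0,0,-0.085],0.5],
  [[0.655,0.482,0.06],[0,0,-0.085],0.5],
  [[0.655,0.482,0.06],[0,0,-0.085],0.5],
  [[0.655,0.482,0.06],[0,0,-0.085],0.5],
])

```text
t: 18.35
ee_pos: [636.6, -251.4, 193.3]
orientation: [-2.254, -2.185, 0.004]
ft_force: [-1.3, 0.3, -0.5]
width: 66.0
grasp_force: 0.0
```

```bash
python3 - <<'E'
from h import *
show(((638.7,-254.7,130),88,0),((638.7,-254.7,86),88,0))
E
```

```text
t 18.35 pos [ 636.6 -251.4  193.3] psi 88.2 th 0.0 F [-1.3  0.3 -0.5] w 66.0 g 0.0 q [-0.39  0.54  1.51 -0.    1.1  -0.36]
[-0.0109, 0.008, 0.211] [-0.0022, 0.0001, 0.0028] rows 1.5 0.0
[-0.0109, 0.0085, 0.3577] [-0.0022, 0.0001, 0.0028] rows 2.6 0.0
```

Call:
step_arm([
  [[-0.01,0.008,0.05],[0,0,0],0.5],
  [[-0.01,0.008,0.12],[0,0,0],0.5],
  [[-0.01,0.008,0.19],[0,0,0],0.5],
  [[-0.01,0.008,0.26],[0,0,0],0.5],
  [[-0.01,0.008,0.32],[0,0,0],0.5],
  [[-0.01,0.008,0.35],[0,0,0],0.5],
  [[-0.01,0.008,0.355],[0,0,0],0.5],
  [[-0.01,0.008,0.355],[0,0,0],0.5],
])

```text
t: 19.02
ee_pos: [638.1, -257.7, 88.9]
orientation: [-2.261, -2.182, 0.002]
ft_force: [0.7, 0.5, 0.6]
width: 66.0
grasp_force: 0.0
```

```bash
python3 - <<'E'
from h import *
show(((638.7,-254.7,86),88,0))
E
```

```text
t 19.02 pos [ 638.1 -257.7   88.9] psi 88.0 th 0.1 F [0.7 0.5 0.6] w 66.0 g 0.0 q [-0.4   0.67  1.55 -0.    0.92 -0.36]
[0.01, 0.0016, 0.0095] [-0.0007, 0.0007, -0.0004] rows 0.1 0.0
```

Call:
step_arm([
  [[0.007,0,0.005],[0,0,0],0.5],
  [[0.007,0,0.007],[0,0,0],-1],
  [[0.007,0,0.007],[0,0,0],-1],
  [[0.007,0,0.007],[0,0,0],-1],
  [[0.007,0,0.007],[0,0,0],-1],
  [[0.007,0,0.007],[0,0,0],-1],
  [[0.007,0,0.007],[0,0,0],-1],
  [[0.007,0,0.007],[0,0,0],-1],
  [[0.007,0,0.007],[0,0,0],-1],
  [[0.007,0,0.007],[0,0,0],-1],
  [[0.007,0,0.007],[0,0,0],-1],
  [[0.007,0,0.007],[0,0,0],-1],
  [[0.007,0,0.007],[0,0,0],-1],
])

```text
t: 20.1
ee_pos: [639.4, -254.7, 87.9]
orientation: [2.258, 2.182, -0.001]
ft_force: [0.5, -0.1, 0.1]
width: 13.5
grasp_force: 30.0
```

```bash
python3 - <<'E'
from h import *
show(((638.7,-254.7,200),88,0))
E
```

```text
t 20.1 pos [ 639.4 -254.7   87.9] psi 88.0 th 0.1 F [ 0.5 -0.1  0.1] w 13.5 g 30.0 q [-0.4   0.67  1.55 -0.    0.92 -0.36]
[-0.0006, -0.002, -0.3738] [0.0006, 0.001, 0.0005] rows 2.7 0.0
```

```bash
cat >> h.py <<'E'
y_=np.radians(4.4);a25=np.radians(25)
AX=np.array([np.sin(a25)*np.cos(y_),np.sin(a25)*np.sin(y_),-np.cos(a25)])
RB=rot(94.4)@R.from_euler('x',-25,degrees=True).as_matrix()
BO=np.array([488.7,151.2,68.1]);L=73.5
def showB(*ts):
    o,p,M=state();print('t',round(float(o['t']),2),'pos',p.round(1),'axis err deg',np.degrees(np.arccos(min(1,M[:,2]@AX))).round(2),'F',o['ft_force'].round(1),'w',round(float(o['width']),1),'q',o['qpos'].round(2))
    print('tip-bore in bore frame (x_tool,y_tool,depth)',(RB.T@(p+M[:,2]*L-BO)).round(1))
    for t in ts:
        d,r=delta(p,M,t,RB);print(d,r,'rows',round(np.linalg.norm(d)*300/41.7,1),round(np.degrees(np.linalg.norm(r)*1.5)/7.16,1))
E
python3 - <<'E'
from h import *
show(((639,-254,210),88,0),((590,-100,250),92,0))
E
```

```text
t 20.1 pos [ 639.4 -254.7   87.9] psi 88.0 th 0.1 F [ 0.5 -0.1  0.1] w 13.5 g 30.0 q [-0.4   0.67  1.55 -0.    0.92 -0.36]
[0.0017, -0.0011, -0.4072] [0.0006, 0.001, 0.0005] rows 2.9 0.0
[0.5089, -0.1818, -0.5414] [0.0006, 0.001, -0.0461] rows 5.5 0.6
```

Call:
step_arm([
  [[0,0,-0.05],[0,0,0],-1],
  [[0,0,-0.11],[0,0,0],-1],
  [[0,0,-0.18],[0,0,0],-1],
  [[0,0,-0.26],[0,0,0],-1],
  [[0,0,-0.34],[0,0,0],-1],
  [[0,0,-0.41],[0,0,0],-1],
  [[0.05,-0.02,-0.45],[0,0,0],-1],
  [[0.13,-0.05,-0.48],[0,0,-0.01],-1],
  [[0.22,-0.08,-0.51],[0,0,-0.02],-1],
  [[0.31,-0.11,-0.53],[0,0,-0.03],-1],
  [[0.41,-0.15,-0.54],[0,0,-0.04],-1],
  [[0.51,-0.18,-0.54],[0,0,-0.046],-1],
  [[0.51,-0.18,-0.54],[0,0,-0.046],-1],
])

```text
t: 21.18
ee_pos: [588.9, -95.5, 251.0]
orientation: [2.178, 2.263, 0.001]
ft_force: [-0.2, -0.1, -0.4]
width: 13.7
grasp_force: 30.0
```

```bash
python3 - <<'E'
from h import *
show()
showB((500,140,240),BO-AX*(L+40))
E
```

```text
t 21.18 pos [588.9 -95.5 251. ] psi 92.2 th 0.0 F [-0.2 -0.1 -0.4] w 13.7 g 30.0 q [-0.18  0.35  1.67 -0.    1.12 -0.22]
t 21.18 pos [588.9 -95.5 251. ] axis err deg 24.96 F [-0.2 -0.1 -0.4] w 13.7 q [-0.18  0.35  1.67 -0.    1.12 -0.22]
tip-bore in bore frame (x_tool,y_tool,depth) [-253.7  119.7  -64.9]
[0.7957, -0.2663, 0.0363] [-0.2904, 0.0057, -0.0253] rows 6.0 3.5
[0.8283, -0.4625, 0.2663] [-0.2904, 0.0057, -0.0253] rows 7.1 3.5
```

Call:
step_arm([
  [[0.08,-0.03,0],[0,0,0],-1],
  [[0.18,-0.06,0],[-0.03,0,0],-1],
  [[0.28,-0.09,0.01],[-0.07,0,-0.01],-1],
  [[0.38,-0.13,0.01],[-0.12,0,-0.01],-1],
  [[0.48,-0.16,0.02],[-0.17,0,-0.01],-1],
  [[0.58,-0.19,0.02],[-0.21,0,-0.02],-1],
  [[0.67,-0.22,0.03],[-0.25,0.005,-0.02],-1],
  [[0.74,-0.25,0.03],[-0.29,0.006,-0.025],-1],
  [[0.8,-0.3,0.06],[-0.29,0.006,-0.025],-1],
  [[0.82,-0.36,0.12],[-0.29,0.006,-0.025],-1],
  [[0.828,-0.42,0.2],[-0.29,0.006,-0.025],-1],
  [[0.828,-0.46,0.266],[-0.29,0.006,-0.025],-1],
  [[0.828,-0.46,0.266],[-0.29,0.006,-0.025],-1],
  [[0.828,-0.46,0.266],[-0.29,0.006,-0.025],-1],
])

```text
t: 22.35
ee_pos: [444.0, 143.4, 169.4]
orientation: [1.912, 2.059, 0.453]
ft_force: [0.3, 0.1, -0.2]
width: 13.4
grasp_force: 30.0
```

```bash
python3 - <<'E'
from h import *
showB(BO-AX*(L+12))
E
```

```text
t 22.35 pos [444.  143.4 169.4] axis err deg 0.2 F [ 0.3  0.1 -0.2] w 13.4 q [ 0.37  0.15  2.28 -0.41  0.32  0.66]
tip-bore in bore frame (x_tool,y_tool,depth) [ -4.5   1.8 -37.4]
[0.0146, -0.0061, 0.0846] [-0.0011, 0.002, -0.0014] rows 0.6 0.0
```

Call:
step_arm([
  [[0.014,-0.006,0.03],[0,0,0],-1],
  [[0.014,-0.006,0.06],[0,0,0],-1],
  [[0.014,-0.006,0.084],[0,0,0],-1],
  [[0.014,-0.006,0.084],[0,0,0],-1],
  [[0.014,-0.006,0.084],[0,0,0],-1],
  [[0.014,-0.006,0.084],[0,0,0],-1],
])

```text
t: 22.85
ee_pos: [454.0, 148.5, 146.9]
orientation: [1.912, 2.056, 0.457]
ft_force: [0.4, 0.1, -0.2]
width: 13.7
grasp_force: 30.0
```

```bash
python3 - <<'E'
from h import *
from workcell import *
showB()
a=get_image('top')['pixels'][:,:,::-1];b=get_image('side')['pixels'][:,:,::-1]
o,p,M=state();print(p)
cv2.imwrite('pics/raw_top3.png',a);cv2.imwrite('pics/raw_side3.png',b)
im=lambda a,y,x,h,w,f:cv2.resize(np.ascontiguousarray(a[y:y+h,x:x+w]),None,fx=f,fy=f,interpolation=cv2.INTER_CUBIC)
cv2.imwrite('pics/v10.png',np.hstack([im(a,180,125,50,50,8),im(b,120,154,50,50,8)]))
tip=p+M[:,2]*L
for n in('top','side'):print(n,'tip',proj(n,tip),'back20',proj(n,tip-AX*20),'bore',proj(n,BO))
E
```

```text
t 22.85 pos [454.  148.5 146.9] axis err deg 0.16 F [ 0.4  0.1 -0.2] w 13.7 q [ 0.37  0.22  2.28 -0.52  0.26  0.78]
tip-bore in bore frame (x_tool,y_tool,depth) [ -0.2   1.9 -12.7]
[453.44988944 148.48639405 146.661218  ]
top tip [146.7 208.9] back20 [145.2 211.6] bore [147.6 207.6]
side tip [177.  147.5] back20 [174.1 143.9] bore [178.6 149.9]
```

View pics/v10.png

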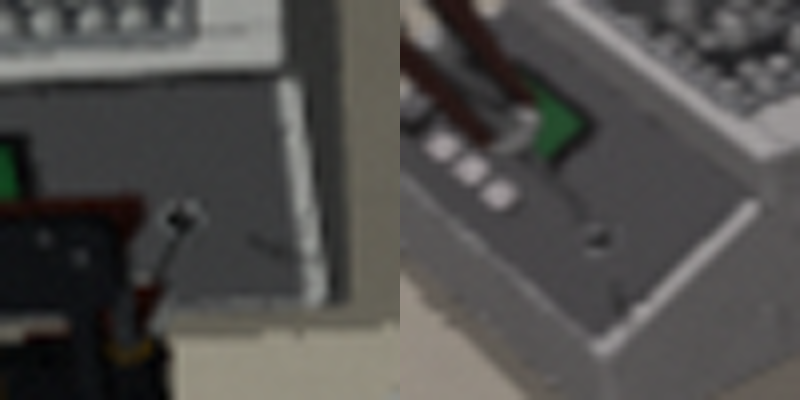

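The pin is just short of the ring in both panes: ring at (183,217) on the left and (598,238) on the right. I'll measure the shaft line numerically.

```bash
python3 - <<'E'
from h import *
for n,(y0,y1,x0,x1) in (('top',(202,218,139,156)),('side',(138,154,168,184))):
    b=cv2.cvtColor(cv2.imread(f'pics/raw_{n}2.png'),cv2.COLOR_BGR2GRAY).astype(int)[y0:y1,x0:x1];c=cv2.cvtColor(cv2.imread(f'pics/raw_{n}3.png'),cv2.COLOR_BGR2GRAY).astype(int)[y0:y1,x0:x1]
    print(n,x0);print('bg');[print(y0+i,*[f'{v:3d}' for v in r]) for i,r in enumerate(b)]
    print('diff');[print(y0+i,*[f'{v:3d}' for v in r]) for i,r in enumerate(c-b)]
E
```

```text
top 139
bg
202  58  59  60  60  59  59  59  60  60  59  60  59  59  59  60  61  60
203  58  60  59  58  58  59  59  59  59  60  59  59  60  61  58  58  60
204  59  58  58  60  59  59  59  60  61  58  59  60  59  59  60  59  59
205  61  60  59  60  59  60  66  76  58  81  80  55  60  59  61  59  59
206  59  58  59  59  58  64  74  57  41  71  80  66  59  59  59  60  59
207  59  59  58  60  59  69  75  17  22  32  55  76  59  59  60  59  61
208  59  61  59  59  58  64  78  75  27  33  58  65  60  60  59  59  59
209  60  59  60  59  59  58  69  85  63  57  60  58  58  59  59  60  59
210  60  59  60  60  60  58  60  62  70  62  57  60  58  58  60  59  59
211  58  60  58  58  59  60  59  59  58  59  61  59  60  59  59  58  60
212  60  59  59  61  59  60  58  59  60  60  61  59  60  60  60  59  61
213  60  59  59  58  59  61  60  59  59  60  60  60  59  59  60  59  59
214  60  59  59  59  59  59  59  60  60  61  58  59  58  59  59  59  60
215  59  60  60  58  59  60  59  60  58  60  60  59  60  58  59  60  58
216  60  59  59  59  58  59  57  58  59  58  59  61  58  58  60  60  60
217  59  
[... 2712 characters left out ...]
   1  -1   0   0  -1
144  -1  -2   0  -1  -2  -5 -10 -16  -8   0   0   0  -2   1  -1  -2
145   1  -1  -1  -1  -1  -1  -3 -11 -12  -5  -2   1  -1  -2   0   0
146  -1   1  -1  -2   1  -1  -1  -7 -13  -7   1  -2   0   0  -1  -2
147   0  -2  -1  -1   0   1   1  -6 -12  -8  -3   0   0  -2   0  -1
148  -1   0   1   0  -1   0  -1  -3  -1  -1   0   1  -1   2  -1   1
149   0  -1  -2   0  -3   1  -2  -1  -1  -2   0  -2   2  -2  -1   0
150  -1  -2  -1  -1  -3   0  -1   0   1  -2   0  -1  -2  -1  -1  -1
151   0   0   0  -2  -1   1   0  -2   1   1   0  -1   1   0   2   0
152  -1   0  -2   0  -2  -1  -2   2   0   0   0   0  -4   0   0  -1
153  -1  -2   1  -2   0  -1   1   1   0   1   0   0   3   1   0  -1
```

Call:
step_arm([
  [[0,0,0.012],[0,0,0],-1],
  [[0,0,0.024],[0,0,0],-1],
  [[0,0,0.036],[0,0,0],-1],
  [[0,0,0.046],[0,0,0],-1],
  [[0,0,0.056],[0,0,0],-1],
  [[0,0,0.066],[0,0,0],-1],
  [[0,0,0.075],[0,0,0],-1],
  [[0,0,0.075],[0,0,0],-1],
])

```text
t: 23.62
ee_pos: [462.1, 149.1, 124.7]
orientation: [1.912, 2.058, 0.454]
ft_force: [0.4, 1.0, -0.7]
width: 13.7
grasp_force: 30.0
```

```bash
python3 - <<'E'
from h import *
showB();o,p,M=state();print('F tool',(M.T@o['ft_force']).round(1))
E
```

```text
t 23.62 pos [462.1 149.1 124.7] axis err deg 0.17 F [ 0.4  1.  -0.7] w 13.7 q [ 0.37  0.28  2.27 -0.65  0.21  0.9 ]
tip-bore in bore frame (x_tool,y_tool,depth) [-0.3 -0.3 11. ]
F tool [1.  0.2 0.8]
```

Call:
step_arm([
  [[0,0,0.008],[0,0,0],-1],
  [[0,0,0.015],[0,0,0],-1],
  [[0,0,0.02],[0,0,0],-1],
  [[0,0,0.025],[0,0,0],-1],
  [[0,0,0.025],[0,0,0],-1],
])

```text
t: 24.03
ee_pos: [465.4, 149.3, 118.3]
orientation: [1.912, 2.058, 0.455]
ft_force: [-0.3, 0.6, 0.4]
width: 13.2
grasp_force: 30.0
```

```bash
python3 - <<'E'
from h import *
showB();o,p,M=state();print('F tool',(M.T@o['ft_force']).round(1))
E
```

```text
t 24.03 pos [465.4 149.3 118.3] axis err deg 0.15 F [-0.3  0.6  0.4] w 13.2 q [ 0.36  0.3   2.27 -0.7   0.19  0.95]
tip-bore in bore frame (x_tool,y_tool,depth) [-0.2 -0.  18.1]
F tool [ 0.6 -0.  -0.4]
```

Call:
step_arm([
  [[0,0,0.005],[0,0,0],-1],
  [[0,0,0.01],[0,0,0],-1],
  [[0,0,0.01],[0,0,0],-1],
  [[0,0,0.01],[0,0,0],-1],
])

```text
t: 24.37
ee_pos: [466.6, 149.4, 115.8]
orientation: [1.912, 2.058, 0.455]
ft_force: [-3.2, -0.6, 2.7]
width: 13.6
grasp_force: 30.0
```

```bash
python3 - <<'E'
from h import *
showB();o,p,M=state();print('F tool',(M.T@o['ft_force']).round(1))
E
```

```text
t 24.37 pos [466.6 149.4 115.8] axis err deg 0.14 F [-3.2 -0.6  2.7] w 13.6 q [ 0.36  0.31  2.27 -0.72  0.19  0.97]
tip-bore in bore frame (x_tool,y_tool,depth) [-0.3 -0.  20.9]
F tool [-0.4 -1.8 -3.8]
```

Call:
step_arm([
  [[0,0,0.003],[0,0,0],-1],
  [[0,0,0.006],[0,0,0],-1],
  [[0,0,0.009],[0,0,0],-1],
  [[0,0,0.009],[0,0,0],-1],
  [[0,0,0.009],[0,0,0],-1],
])

```text
t: 24.78
ee_pos: [467.6, 149.5, 113.9]
orientation: [1.912, 2.057, 0.456]
ft_force: [-9.2, -0.3, 17.4]
width: 13.5
grasp_force: 30.0
```

```bash
python3 - <<'E'
from h import *
showB();o,p,M=state();print('F tool',(M.T@o['ft_force']).round(1))
E
```

```text
t 24.78 pos [467.6 149.5 113.9] axis err deg 0.13 F [-9.2 -0.3 17.4] w 13.5 q [ 0.36  0.32  2.27 -0.74  0.18  0.99]
tip-bore in bore frame (x_tool,y_tool,depth) [-0.2  0.2 23.1]
F tool [  0.3  -0.9 -19.7]
```

Call:
step_arm([
  [[0,0,0],[0,0,0],-1],
  [[0,0,0],[0,0,0],-1],
  [[0,0,0],[0,0,0],-1],
  [[0,0,0],[0,0,0],-1],
  [[0,0,0],[0,0,0],-1],
  [[0,0,0],[0,0,0],-1],
])

```text
t: 25.28
ee_pos: [467.5, 149.5, 113.9]
orientation: [1.912, 2.057, 0.456]
ft_force: [-8.5, -1.1, 16.8]
width: 13.5
grasp_force: 30.0
```

```bash
python3 - <<'E'
from h import *
from workcell import *
o,p,M=state();F=(M.T@o['ft_force']).round(1);print(o['t'],F,o['width'],o['grasp_force'])
if 11<-F[2]<30: print(close_job())
E
```

```text
25.2833 [ -0.5  -0.7 -18.8] 13.475058047664637 30.004541873931885
the job is handed in; nothing more can be done
None
```

I tipped the loose beads into the well, stood the scoop back on the bench and let go, and handed in at 25 s with the pin still gripped, holding the reset button against its stop at about 19 N (the spring alone gives at most 6 N).

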